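# Hang the front-heavy sensor mount on the slide rail

## Robot

A 6-joint arm with a two-finger parallel gripper is mounted at the origin on the work surface. World frame = base frame: x ahead of the robot, y to its left, z up, the work surface at z = 0. Lengths are in m, angles in rad, forces in N, time in s.
With the tool pointing down it reaches from about 0.425 to 1.125 m from the base axis. Payload 14.9 kg.
Tool frame: the origin (TCP) lies on the centre line of the jaws, within the pads' length; the fingertips stand 11 mm ahead of it and the grasp point (between the pads) lies 8 mm behind it; z points along the fingers, y is the line along which they close (so a half turn about z gives the same grasp; the last joint's range is limited). The gripper opens to 91 mm and grips with 3 to 60 N. Pads are 32 mm wide; open, the fingers measure 118 mm over their backs; the gripper's body (76 mm by 178 mm) begins 60 mm behind the grasp point.
Start: joints at [1.141, 0.379, 1.734, -0, 1.028, -0.033], TCP at [0.271, 0.646, 0.225] pointing down, gripper open.
Joint ranges: [-2.77, 2.77], [-0.74, 2.19], [0, 2.66], [-1.06, 4.2], [0.31, 2.87], [-3.08, 3.08]. Speed limits (rad/s): [1.89, 1.89, 2.39, 3.14, 3.14, 3.14].

## Interface

Orientations are given as a 3x3 rotation matrix whose columns are the frame's x, y, z axes.
In Python, from cell import r gives the robot as it stands.
- The arm moves only by the shell command python3 drive.py 'ROWS' [FORCE]. ROWS is a JSON object with one list for each field, all of the same length, 1 to 20, a row being the entries at one place: sx, sy, sz (the shift in shares of the most that a row can go, 1 being 50 mm), ax, ay, az (a rotation vector in rad), finger_gap (the opening from 0.0 (shut) to 1.0 (fully open)); each row shifts and turns the commanded pose from where the row before left it, along the tool's axes as they then stand; what a row does not reach is not made up. A row lasts 1/10 s, in which the tool goes at most 0.05 m and 0.15 rad, less where a joint would pass 70% of its speed; a pose out of reach is approached as far as the arm can. The fingers move at their own pace and stop on an object; FORCE is the grip in N (left out, the last holds). Time passes only in rows, so rows that do not move let the fingers close. It prints the time, the measured TCP pose, the force, the opening and the grip force at its end. Input that does not fit is refused with a message, and nothing moves.
- r.get_obs(): the state, without advancing time (a new reading comes with each control period).
- r.snapshot(name): name is "scene" or "top" or "wrist"; returns the picture (480x640x3 uint8, red, green, blue); there is no depth.
- r.camera_info(name): a dict with "camera_matrix" (3x3 intrinsics, pixels), "R" (3x3) and "t" (3): a world point X has camera coordinates R X + t. Camera axes: x right, y down, z forward; pixel columns grow to the right and rows downward; lengths in m; the calibration is good to about 2 mm. A picture is of the moment at which its call begins: read the wrist's pose just before it. camera_info takes no time and is no camera call; for the wrist camera it gives the pose at the moment of the call.
- r.finish_job(): hands the job in; it is judged then, once.
The state is a dict: "time": time; "joints": joint angles; "dq": joint speeds; "joint_efforts": joint torques, N m; "ee_pos": TCP position; "eef_rot": TCP orientation; "contact_force": force on the tool from outside, world axes, zero at the start; "torque": the same for the moment, N m; "opening": opening from 0.0 (shut) to 1.0 (fully open); "gripper_force": force on a finger pad.
Only numpy, scipy, OpenCV 4.12 (cv2) and the standard library are available. Lean on these libraries where they do the work, as an engineer would, in place of code of your own. Each camera call takes 0.05 s, during which the arm holds its last target. There are 200 camera calls.

## Task

Slide the carriage stop fully to the end of the steel rail nearer the purple gear housing, then hang the white sensor mount by both its claws at the middle of the rail, with its servo towards the robot. It is front-heavy: keep hold of it until the rail carries it, then let go slowly so that it neither drops nor swings hard, and leave it hanging still. Do not disturb the other parts on the table.

Things in the scene. Friction and masses are not known exactly. Their poses are not given: they have to be found in the camera images.
- rail_mid (a point): Middle of the polished steel slide rail, on its axis, 230 mm above the table. Round level bar, 12 mm diameter, 360 mm long between two 20 mm square posts centred 190 mm either side, 335 mm tall, each on a foot 110 x 50 x 12 mm. y runs along the rail, x level and away from the robot, z up. The stand is fixed; its place and yaw vary.
- lamp_bar (a point): Centre of the underside of the fixed aluminium lamp bar that runs above and parallel to the rail between the posts, 400 mm long, 36 mm wide, 20 mm thick. It lies 33 mm in front (-x) of the rail axis and 85 mm above it, so the gripper must come in tilted from the robot's side. Axes as the rail's.
- carriage (a joint): Position (m) of the carriage stop along the rail: 0 at the rail's middle, positive to the rail's +y, end stops at -0.11 and +0.11. A few newtons of friction; it stays where it is left. Aluminium block round the rail, 50 mm long and 36 mm square about the rail axis, with a thumb plate on the robot side.
- carriage_tab (a point): Centre of the grip on the carriage stop's upright thumb plate, 58 mm in front (-x) of the rail axis and 8 mm below it, moving with the carriage; axes as the rail's. The plate is 12 mm thick along the rail (y), 32 mm high (16 mm above and below this point) and reaches 78 mm in front of the rail axis.
- mount: Sensor mount, 0.22 to 0.35 kg, 40 mm wide (y), 174 mm tall, standing upright at the start. Origin on the underside; x to its back, z up. White acrylic plate at x 20 to 28 mm, 105 mm high; foot x -38 to 28 mm, 8 mm thick; black servo block in front of the plate, x -30 to 20, z 8 to 68 mm, full width, to be gripped across its flat sides. Two gooseneck claws rise from the plate's top.
- mount_hook (a point): Centre of the claws' round inner arch (inner radius 11.5 mm): x 24, y 0, z 155 mm in the mount's frame, same axes. Two 7 mm bars at y -14 and +14 mm go up from the plate, bend forward, and arch over to the back, mouth open backward and down over the plate; back legs end 17 mm below this point, tops 18.5 mm above, plate top 50 mm below. Hung, it is 5 mm below the rail's axis.
- mount_com (a point): The mount's centre of mass: x 3, y 0, z 45 mm in its frame, in front of the claws' centre. Hanging free on the rail, the mount therefore settles about 11 degrees from upright: its top leans towards the robot and its lower end swings in under the rail.
- servo_face (a point): Centre of the mount's front face (front of the servo block): x -30 mm, y 0, z 38 mm in the mount's frame, with its axes. With the mount hung the right way round this point is about 30 mm on the robot's side of the rail.
- housing: Purple plastic gear housing, a box 110 x 90 x 50 mm (x, y, z) with a round boss and shaft on top, 76 mm tall in all; origin at the centre of its underside. It stands beside one end of the rail and shows which end is meant; leave it where it is.
- bumper: Chrome bumper bar, a round bar 24 mm in diameter and 194 mm long along its x, on two low feet 50 mm wide; 28 mm tall. Origin at the centre of its underside. Bystander beside the other end of the rail.
- servo: Spare black servo, 78 x 36 x 55 mm (x, y, z) over its flanges and horn. Origin at the centre of its underside. Bystander.
- bottle: Upright white plastic bottle, 40 mm in diameter, 100 mm tall. Origin at the centre of its underside. Bystander.

How it is judged:
By the outcome, as a careful person would: the job done as asked, in the order asked, and still so for the second after the job is handed in, with the robot touching nothing.
It also fails if it takes over 67 s, if anything falls off the work surface, if the arm or the gripper's body presses on something with over 40 N, if the wrist force passes 120 N, or if a joint passes its speed limit or range.

## Working session

There is one attempt and no reset: what is moved stays moved. The work goes in short steps, Python scripts to look and compute and a shell command to move; the robot and the scene stay as the last step left them, time stands still between calls to the robot, and variables do not carry over. Pictures are saved under pics/ and viewed, at most 11 in all, crops included, and the job is handed in when it is done.

```bash
ls; mkdir -p pics
python3 - <<'E'
from cell import r
import cv2,numpy as np
for n in("scene","top"):
    cv2.imwrite(f"pics/{n}0.png",r.snapshot(n)[:,:,::-1]); c=r.camera_info(n); print(n,np.round(c["camera_matrix"],1).tolist(),np.round(c["R"],4).tolist(),np.round(c["t"],4).tolist())
o=r.get_obs(); print(o["ee_pos"],np.round(o["eef_rot"],3).tolist(),o["time"])
E
```

```text
cell.py
drive.py
pics
scene [[547.6, 0.0, 314.4], [0.0, 547.6, 243.9], [0.0, 0.0, 1.0]] [[-0.3339, 0.9425, -0.0158], [0.6857, 0.2313, -0.6901], [-0.6467, -0.2413, -0.7235]] [0.1882, -0.2735, 1.6829]
top [[557.6, 0.0, 320.6], [0.0, 557.6, 246.4], [0.0, 0.0, 1.0]] [[-0.0121, -0.9999, -0.0092], [-0.9847, 0.0135, -0.1735], [0.1736, 0.007, -0.9848]] [0.0181, 0.5895, 1.4129]
[0.27039553 0.64529061 0.2243451 ] [[-0.922, 0.386, -0.0], [0.386, 0.922, -0.001], [0.0, -0.001, -1.0]] 0.1
```

View pics/scene0.png

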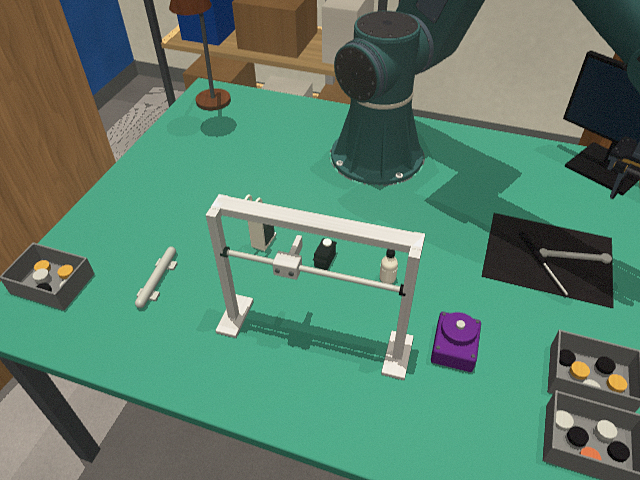

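View pics/top0.png

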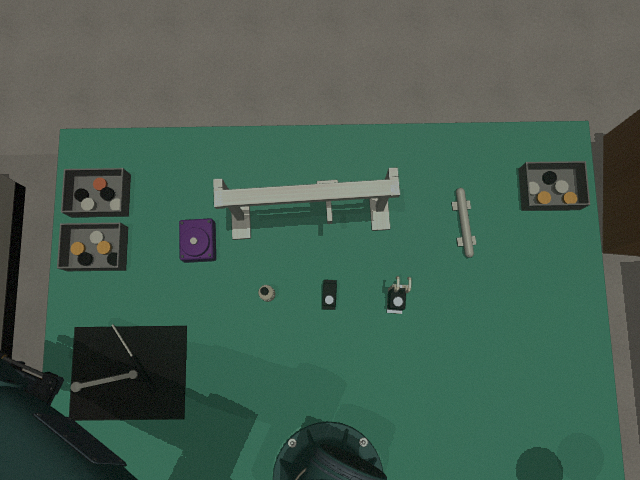

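Housing is on the +y (left in the top view) end, near pixel (197,240). The mount is at (398,297) with its claws away from the robot, and the carriage tab is near (329,210). I'll zoom in on the parts that matter.

Run:
```python
import cv2,numpy as np
t=cv2.imread("pics/top0.png");s=cv2.imread("pics/scene0.png")
def z(im,x,y,w,h,k): return cv2.resize(im[y:y+h,x:x+w],None,fx=k,fy=k,interpolation=cv2.INTER_CUBIC)
a=np.zeros((600,800,3),np.uint8)
p=z(t,205,160,200,85,4);a[:340]=p
p=z(t,375,265,50,52,5);a[340:600,:250]=p
p=z(s,205,185,110,52,5);a[340:600,250:800]=p
cv2.imwrite("pics/z1.png",a)
```

```text
(no output)
```

View pics/z1.png

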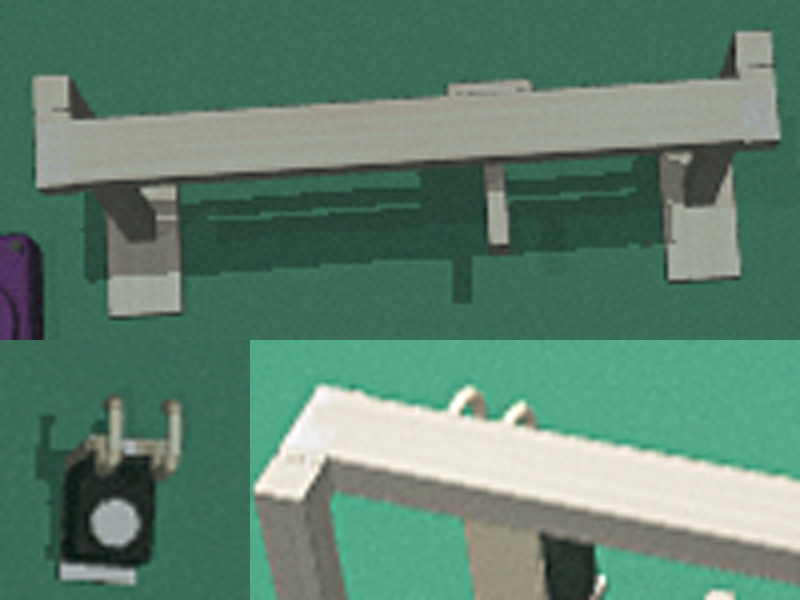

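The bar's top corners sit at crop (33,76), (38,188), (772,33) and (778,140). The mount's foot front edge runs (60,580)–(136,584), and its claw ends are near (115,400) and (175,402). Next I'll cast rays from these.

```bash
cat > h.py <<'E'
from cell import r
import numpy as np, cv2
from scipy.spatial.transform import Rotation as Ro
def ray(c,u,v):
    K,R,t=c["camera_matrix"],c["R"],c["t"]; return -R.T@t, R.T@np.linalg.solve(K,[u,v,1.])
def onz(c,u,v,z):
    o,d=ray(c,u,v); return o+d*(z-o[2])/d[2]
def fit2(L,W):  # yaw, translation with W = Rz L + t
    L,W=np.array(L,float),np.array(W)[:,:2]; a,b=L-L.mean(0),W-W.mean(0)
    th=np.arctan2((a[:,0]*b[:,1]-a[:,1]*b[:,0]).sum(),(a*b).sum())
    Rm=np.array([[np.cos(th),-np.sin(th)],[np.sin(th),np.cos(th)]]); t=W.mean(0)-Rm@L.mean(0)
    return th,t,(W-(L@Rm.T+t))
def proj(c,X):
    q=c["camera_matrix"]@(c["R"]@np.asarray(X,float)+c["t"]); return q[:2]/q[2]
E
python3 - <<'E'
from h import *
np.set_printoptions(precision=4,suppress=True)
c=r.camera_info("top")
Z=lambda X,Y:(205+X/4-.4,160+Y/4-.4)
M=lambda X,Y:(375+X/5-.4,265+(Y-340)/5-.4)
pts=[(33,76),(38,188),(772,33),(778,140)]
W=[onz(c,*Z(*p),.335) for p in pts]
print(np.array(W)); th,t,e=fit2([(.01,.2),(-.051,.2),(.01,-.2),(-.051,-.2)],W);print("rail",th,t);print(e)
print("feet",onz(c,*Z(109,317),.0),onz(c,*Z(181,313),.0),onz(c,*Z(668,280),.0),onz(c,*Z(740,276),.0))
R=np.array([[np.cos(th),-np.sin(th)],[np.sin(th),np.cos(th)]])
print("feet exp",[(R@p+t) for p in [(-.055,.215),(-.055,.165),(-.055,-.165),(-.055,-.215)]])
for p in [(488,246),(508,246)]: print("tab", R.T@(onz(c,*Z(*p),.222+.016)[:2]-t))
for p in [(448,85),(531,80)]: print("carr back", R.T@(onz(c,*Z(*p),.248)[:2]-t))
print("mount foot",onz(c,*M(59,582),0),onz(c,*M(136,586),0))
print("servo front top",onz(c,*M(63,562),.068),onz(c,*M(148,566),.068))
print("servo side back",onz(c,*M(66,455),.068),onz(c,*M(154,460),.068))
print("claw far tips",onz(c,*M(115,398),.1735),onz(c,*M(175,402),.1735))
E
```

```text
[[ 0.6916  0.2395  0.335 ]
 [ 0.6293  0.2355  0.335 ]
 [ 0.7097 -0.16    0.335 ]
 [ 0.65   -0.161   0.335 ]]
rail 0.04866359990286042 [0.6906 0.0395]
[[ 0.0007 -0.0002]
 [-0.0007 -0.0013]
 [-0.0006 -0.0002]
 [ 0.0006  0.0017]]
feet [0.6229 0.253  0.    ] [0.625  0.2039 0.    ] [ 0.6434 -0.129   0.    ] [ 0.6455 -0.1782  0.    ]
feet exp [array([0.6253, 0.2516]), array([0.6277, 0.2016]), array([ 0.6437, -0.128 ]), array([ 0.6462, -0.1779])]
tab [-0.077  -0.0411]
tab [-0.0777 -0.0526]
carr back [ 0.0175 -0.0238]
carr back [ 0.0175 -0.072 ]
mount foot [ 0.4163 -0.162   0.    ] [ 0.4137 -0.2029  0.    ]
servo front top [ 0.4227 -0.157   0.068 ] [ 0.4201 -0.2001  0.068 ]
servo side back [ 0.4772 -0.1603  0.068 ] [ 0.4741 -0.2052  0.068 ]
claw far tips [ 0.4936 -0.1726  0.1735] [ 0.4913 -0.2011  0.1735]
```

```bash
cat >> h.py <<'E'
RT,RY=np.array([.6906,.0395,.23]),.0487
def Rz(a): return Ro.from_euler('z',a).as_matrix()
def tool(yaw,phi):  # fingers tilted phi from straight down, towards +x of a frame at yaw
    return Rz(yaw)@Ro.from_euler('y',-phi).as_matrix()@np.diag([-1.,1,-1])
def plan(goal_grasp,Rt,obs=None,P=None,R=None):
    """print the turn (body rotvec) and then the shift in the turned tool's axes, grasp point -> goal"""
    o=r.get_obs(); P=o["ee_pos"] if P is None else P; R=o["eef_rot"] if R is None else R
    tcp=np.asarray(goal_grasp)+Rt[:,2]*.008
    print("turn",np.round(Ro.from_matrix(R.T@Rt).as_rotvec(),4),"shift",np.round(Rt.T@(tcp-P),4),"tcp",np.round(tcp,4)); return tcp
E
python3 - <<'E'
from h import *
R=tool(RY,.87); g=RT+Rz(RY)@[-.060,-.047,-.008]
p=plan(g-R[:,2]*.12,R); plan(g,R,P=p,R=R)
o=r.get_obs();R0=o["eef_rot"]; Rv=tool(RY,0)
print(Ro.from_matrix(R0.T@Rv).as_rotvec(), Ro.from_matrix(Rv.T@R).as_rotvec())
E
```

```text
turn [-0.1946 -0.8554 -0.4164] shift [-0.2111 -0.6725  0.1419] tcp [ 0.5475 -0.0145  0.2942]
turn [0. 0. 0.] shift [-0.   -0.    0.12] tcp [ 0.6391 -0.0101  0.2168]
[-9.77277985e-04 -2.33061549e-04 -4.45463171e-01] [-2.71414311e-18 -8.70000000e-01 -9.81552797e-19]
```
Turn norm .97: 7 rows at (-.0278,-.1222,-.0595) . Then shift .72 m: 15 rows... intermediate: 10 rows first.

The rows are not in the units I measure in: shifts go in shares of 50 mm. I convert before sending: -0.042 m is -0.84, -0.014 m is -0.28.

```bash
python3 drive.py '{"sx":[0, 0, 0, 0, 0, 0, 0, -0.28, -0.28, -0.28, -0.28, -0.28, -0.28], "sy":[0, 0, 0, 0, 0, 0, 0, -0.84, -0.84, -0.84, -0.84, -0.84, -0.84], "sz":[0, 0, 0, 0, 0, 0, 0, 0.186, 0.186, 0.186, 0.186, 0.186, 0.186], "ax":[-0.0278, -0.0278, -0.0278, -0.0278, -0.0278, -0.0278, -0.0278, 0, 0, 0, 0, 0, 0], "ay":[-0.1222, -0.1222, -0.1222, -0.1222, -0.1222, -0.1222, -0.1222, 0, 0, 0, 0, 0, 0], "az":[-0.0595, -0.0595, -0.0595, -0.0595, -0.0595, -0.0595, -0.0595, 0, 0, 0, 0, 0, 0], "finger_gap":[0.5, 0.5, 0.5, 0.5, 0.5, 0.5, 0.5, 0.5, 0.5, 0.5, 0.5, 0.5, 0.5]}'
```

Run:
```python
from h import *
R=tool(RY,.87); g=RT+Rz(RY)@[-.060,-.047,-.008]
p=plan(g-R[:,2]*.12,R);print(r.get_obs()["joints"])
```

```text
time: 1.4
ee_pos: [0.3618, 0.4052, 0.2798]
eef_rot: [[-0.704, -0.02, 0.71], [-0.032, 0.999, -0.003], [-0.71, -0.025, -0.704]]
contact_force: [0.4, 0.0, 1.1]
opening: 0.499
gripper_force: 0.0
turn [-0.038  -0.0809 -0.0005] shift [-0.1174 -0.4283  0.1169] tcp [ 0.5475 -0.0145  0.2942]
[ 1.10374516 -0.00805543  2.24915587 -1.06157379  0.81543593  0.23570115]
```

```bash
python3 drive.py '{"sx":[-0.234, -0.234, -0.234, -0.234, -0.234, -0.234, -0.234, -0.234, -0.234, -0.234, 0], "sy":[-0.856, -0.856, -0.856, -0.856, -0.856, -0.856, -0.856, -0.856, -0.856, -0.856, 0], "sz":[0.234, 0.234, 0.234, 0.234, 0.234, 0.234, 0.234, 0.234, 0.234, 0.234, 0], "ax":[0, 0, 0, 0, 0, 0, 0, 0, 0, 0, 0], "ay":[0, 0, 0, 0, 0, 0, 0, 0, 0, 0, 0], "az":[0, 0, 0, 0, 0, 0, 0, 0, 0, 0, 0], "finger_gap":[0.5, 0.5, 0.5, 0.5, 0.5, 0.5, 0.5, 0.5, 0.5, 0.5, 0.5]}'
python3 - <<'E'
from h import *
R=tool(RY,.87); g=RT+Rz(RY)@[-.060,-.047,-.008]
p=plan(g-R[:,2]*.12,R);print(r.get_obs()["joints"])
c=r.camera_info("wrist");im=r.snapshot("wrist");cv2.imwrite("pics/w1.png",im[:,:,::-1])
for q in([-.078,-.041,.008],[-.078,-.053,.008],[-.078,-.041,-.024],[-.078,-.053,-.024],[-.051,.2,.085],[-.051,-.2,.085]): print(q,proj(c,RT+Rz(RY)@q))
E
```

```text
time: 2.5
ee_pos: [0.5042, 0.0425, 0.3114]
eef_rot: [[-0.735, -0.005, 0.678], [-0.031, 0.999, -0.026], [-0.677, -0.04, -0.735]]
contact_force: [0.1, -0.1, 0.2]
opening: 0.499
gripper_force: 0.0
turn [-0.059  -0.1265 -0.0015] shift [-0.0129 -0.059   0.042 ] tcp [ 0.5475 -0.0145  0.2942]
[ 0.07794918 -0.30819944  2.41109552 -0.26276186  0.30679556 -1.2929132 ]
[-0.078, -0.041, 0.008] [263.29359185 270.8634312 ]
[-0.078, -0.053, 0.008] [249.04837166 270.64798125]
[-0.078, -0.041, -0.024] [267.67351521 238.57682895]
[-0.078, -0.053, -0.024] [254.17293621 238.4429433 ]
[-0.051, 0.2, 0.085] [578.04981904 384.67312188]
[-0.051, -0.2, 0.085] [ 62.41580115 368.25470651]
```

View pics/w1.png

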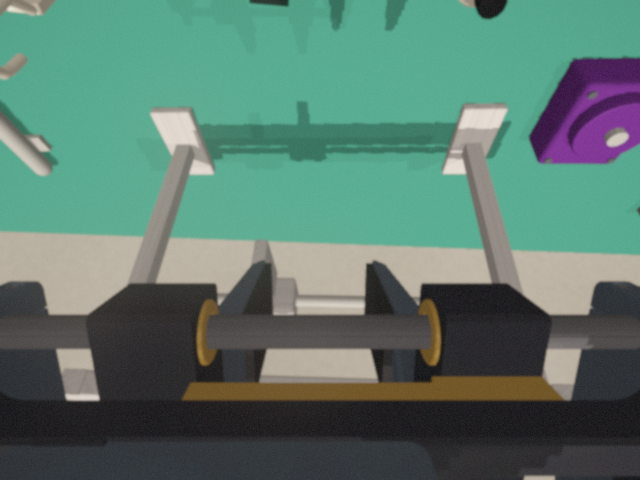

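The wrist view puts the tab at about (260,255), as predicted. Joint 5 is at its lower limit, so I'll fit a small kinematic model to find out which tilts are reachable.

```bash
cat >> h.py <<'E'
from scipy.optimize import least_squares
LO=np.array([-2.77,-.74,0,-1.06,.31,-3.08]);HI=np.array([2.77,2.19,2.66,4.2,2.87,3.08])
def fk(q,k):
    h,a,l1,l2,e,l3=k; Y=lambda a:Ro.from_euler('y',a).as_matrix()
    A=Rz(q[0]); B=A@Y(q[1]); C=B@Y(q[2]); D=C@Rz(q[3])@Y(q[4])
    p=A@[a,0,h]+B@[0,0,l1]+C@[e,0,l2]+D@[0,0,l3]
    return p,D@Rz(q[5])
E
python3 - <<'E'
from h import *
np.set_printoptions(precision=4,suppress=True)
o=r.get_obs()
Q=[[1.141,.379,1.734,0,1.028,-.033],[ 1.10374516,-0.00805543,2.24915587,-1.06157379,0.81543593,0.23570115],o["joints"]]
P=[[.271,.646,.225],[.3618,.4052,.2798],o["ee_pos"]]
s=least_squares(lambda k:np.concatenate([fk(q,k)[0]-p for q,p in zip(Q,P)]),[.4,0,.45,.45,0,.3])
print(s.x,s.fun)
print(fk(Q[2],s.x)[1].T@o["eef_rot"],fk(Q[0],s.x)[1])
E
```

```text
[0.3415 0.0687 0.5157 0.5678 0.0884 0.2212] [ 0.0209 -0.0093  0.0057  0.     -0.     -0.0004  0.0014 -0.0203 -0.0053]
[[ 0. -1. -0.]
 [ 1.  0. -0.]
 [ 0. -0.  1.]] [[-0.3865 -0.9223  0.0002]
 [-0.9223  0.3865  0.0005]
 [-0.0006 -0.     -1.    ]]
```

```bash
sed -i 's/h,a,l1,l2,e,l3=k;/h,a,l1,l2,e,l3,d,f=k;/; s/p=A@\[a,0,h\]/p=A@[a,d,h]/; s/D@\[0,0,l3\]/D@[0,f,l3]/; s/return p,D@Rz(q\[5\])/return p,D@Rz(q[5]+np.pi\/2)/' h.py
python3 - <<'E'
from h import *
np.set_printoptions(precision=4,suppress=True)
o=r.get_obs()
Q=[[1.141,.379,1.734,0,1.028,-.033],[ 1.10374516,-0.00805543,2.24915587,-1.06157379,0.81543593,0.23570115],o["joints"]]
P=[[.271,.646,.225],[.3618,.4052,.2798],o["ee_pos"]]
for m in ([1]*6+[1,0],[1]*8,[1,1,1,1,0,1,1,1]):
    m=np.array(m)
    s=least_squares(lambda k:np.r_[np.concatenate([fk(q,k*m)[0]-p for q,p in zip(Q,P)]),(k-.0)*1e-4],[.4,0,.45,.45,0,.3,0,0])
    print(s.x*m,s.fun[:9])
E
```

```text
[0.319  0.0002 0.5509 0.6046 0.0425 0.2574 0.023  0.    ] [-0.0002  0.0001  0.     -0.      0.     -0.      0.     -0.0002 -0.    ]
[ 0.3191 -0.      0.551   0.6049  0.0425  0.2574  0.0231 -0.0001] [-0.0002  0.0001  0.     -0.      0.     -0.      0.     -0.0002 -0.    ]
[ 0.2869 -0.0315  0.5543  0.6133  0.      0.2601  0.0245 -0.0011] [-0.0011 -0.0007  0.0004  0.0019  0.0022 -0.0019 -0.0017 -0.0001  0.0016]
```

```bash
cat >> h.py <<'E'
K=[.319,.0002,.5509,.6046,.0425,.2574,.023,0]
def ik(g,R,q0=None,tcp=False):
    t=np.asarray(g)+(0 if tcp else R[:,2]*.008)
    def f(q):
        p,Q=fk(q,K); return np.r_[p-t,.3*Ro.from_matrix(Q.T@R).as_rotvec()]
    q0=r.get_obs()["joints"] if q0 is None else q0
    s=least_squares(f,np.clip(q0,LO+.02,HI-.02),bounds=(LO,HI)); return s.x,np.abs(s.fun).max()
E
python3 - <<'E'
from h import *
np.set_printoptions(precision=3,suppress=True)
for nm,g,yaw in [("pre",RT+Rz(RY)@[-.15,-.047,.06],RY),("tab",RT+Rz(RY)@[-.06,-.047,-.008],RY),("tabend",RT+Rz(RY)@[-.06,.11,-.008],RY),("mount",np.array([.453,-.185,.042])+Rz(-.066)@[-.003,0,0],-.066),("mountup",np.array([.453,-.185,.142])+Rz(-.066)@[-.003,0,0],-.066),
  ("hang",RT+Rz(RY)@[-.03,0,-.11],RY),("ins",RT+Rz(RY)@[-.03,0,-.075],RY),("preins",RT+Rz(RY)@[-.13,0,-.075],RY)]:
    for ph in (.3,.45,.6,.75,.87):
        q,e=ik(g,tool(yaw,ph)); print(nm,ph,q,"%.4f"%e)
E
```

```text
pre 0.3 [-0.088 -0.059  2.156  0.059  0.748 -1.745] 0.0000
pre 0.45 [-0.099 -0.107  2.228  0.117  0.578 -1.802] 0.0000
pre 0.6 [-0.111 -0.144  2.298  0.23   0.403 -1.915] 0.0000
pre 0.75 [-0.149 -0.174  2.346  0.542  0.31  -2.242] 0.0102
pre 0.87 [-0.23  -0.169  2.407  1.333  0.31  -3.08 ] 0.0275
tab 0.3 [-0.066  0.189  2.032  0.058  0.623 -1.728] 0.0000
tab 0.45 [-0.074  0.153  2.106  0.125  0.438 -1.795] 0.0000
tab 0.6 [-0.089  0.129  2.155  0.289  0.31  -1.964] 0.0103
tab 0.75 [-0.183  0.123  2.208  1.117  0.31  -2.853] 0.0390
tab 0.87 [-0.193  0.111  2.228  1.352  0.31  -3.08 ] 0.0408
tabend 0.3 [ 0.213  0.205  2.012 -0.082  0.63  -1.347] 0.0000
tabend 0.45 [ 0.224  0.171  2.084 -0.176  0.448 -1.254] 0.0000
tabend 0.6 [ 0.242  0.149  2.138 -0.396  0.31  -1.029] 0.0069
tabend 0.75 [ 0.314  0.147  2.175 -1.06   0.31  -0.321] 0.0304
tabend 0.87 [ 0.314  0.126  2.175 -1.06   0.31  -0.319] 0.0440
mount 0.3 [-0.518  0.328  2.314  0.512  0.31  -2.502] 0.0112
mount 0.45 [-0.583  0.318  2.353  1.045  0.31  -3.08 ] 0.0249
mount 0.6 [-0.577  0.28   2.361  1.08   0.31  -3.08 ] 0.0499
mount 0
[... 648 characters left out ...]
-1.06   0.31  -0.42 ] 0.0643
hang 0.87 [ 0.157  0.323  2.096 -1.06   0.31  -0.409] 0.0829
ins 0.3 [ 0.019  0.329  2.001  0.018  0.512 -1.614] 0.0000
ins 0.45 [ 0.018  0.303  2.073  0.043  0.316 -1.64 ] 0.0000
ins 0.6 [ 0.008  0.28   2.074  0.113  0.31  -1.716] 0.0359
ins 0.75 [-0.119  0.286  2.154  1.387  0.31  -3.08 ] 0.0604
ins 0.87 [ 0.157  0.263  2.114 -1.06   0.31  -0.416] 0.0709
preins 0.3 [ 0.014  0.185  2.196  0.023  0.461 -1.625] 0.0000
preins 0.45 [ 0.01   0.155  2.252  0.059  0.31  -1.663] 0.0074
preins 0.6 [-0.015  0.119  2.259  0.207  0.31  -1.828] 0.0411
preins 0.75 [ 0.177  0.117  2.301 -1.06   0.31  -0.406] 0.0599
preins 0.87 [ 0.181  0.086  2.306 -1.06   0.31  -0.396] 0.0742
```

```bash
cat >> h.py <<'E'
def grasp_for(hookrel,lean,gx=-.02,gz=.032):
    """grasp point (world) that puts the hook centre at rail-frame offset hookrel with the mount leaning"""
    v=Ro.from_euler('y',-lean).as_matrix()@[.024-gx,0,.155-gz]
    return RT+Rz(RY)@(np.asarray(hookrel)-v)
E
python3 - <<'E'
from h import *
np.set_printoptions(precision=3,suppress=True)
q=[-.07,.15,2.1,.1,.44,-1.8]
for nm,g,y,phs in [("pre",RT+Rz(RY)@[-.17,-.047,.06],RY,(.43,)),("tab",RT+Rz(RY)@[-.066,-.047,-.008],RY,(.43,)),("end",RT+Rz(RY)@[-.066,.11,-.008],RY,(.43,)),
 ("pick",np.array([.453,-.185,.032])+Rz(-.066)@[-.02,0,0],-.066,(.18,.22,.26)),
 ("preins",grasp_for([-.1,0,.031],.19),RY,(.34,.38,.42)),("ins",grasp_for([0,0,.031],.19),RY,(.34,.38,.42,.46)),("hang",grasp_for([0,0,-.005],.19),RY,(.34,.38,.42,.46))]:
    for ph in phs: a,e=ik(g,tool(y,ph),q); print(nm,ph,g,a,"%.4f"%e)
o=r.get_obs();R=tool(RY,.43);p=plan(RT+Rz(RY)@[-.066,-.047,-.008]-R[:,2]*.1,R);plan(RT+Rz(RY)@[-.066,-.047,-.008],R,P=p,R=R)
E
```

```text
pre 0.43 [ 0.523 -0.016  0.29 ] [-0.104 -0.141  2.253  0.112  0.607 -1.802] 0.0000
tab 0.43 [ 0.627 -0.011  0.222] [-0.074  0.148  2.108  0.115  0.462 -1.785] 0.0000
end 0.43 [0.619 0.146 0.222] [ 0.224  0.166  2.086 -0.161  0.471 -1.267] 0.0000
pick 0.18 [ 0.433 -0.184  0.032] [-0.489  0.355  2.316  0.24   0.314 -2.216] 0.0000
pick 0.22 [ 0.433 -0.184  0.032] [-0.503  0.347  2.322  0.327  0.31  -2.314] 0.0050
pick 0.26 [ 0.433 -0.184  0.032] [-0.522  0.339  2.327  0.436  0.31  -2.435] 0.0097
preins 0.34 [0.571 0.034 0.132] [ 0.014  0.235  2.201  0.033  0.366 -1.635] 0.0000
preins 0.38 [0.571 0.034 0.132] [ 0.013  0.228  2.22   0.043  0.314 -1.645] 0.0000
preins 0.42 [0.571 0.034 0.132] [ 0.011  0.22   2.222  0.054  0.31  -1.657] 0.0088
ins 0.34 [0.671 0.039 0.132] [ 0.02   0.371  2.005  0.024  0.426 -1.62 ] 0.0000
ins 0.38 [0.671 0.039 0.132] [ 0.019  0.364  2.025  0.03   0.373 -1.626] 0.0000
ins 0.42 [0.671 0.039 0.132] [ 0.019  0.358  2.043  0.039  0.32  -1.635] 0.0000
ins 0.46 [0.671 0.039 0.132] [ 0.018  0.353  2.046  0.049  0.31  -1.645] 0.0081
hang 0.34 [0.671 0.039 0.096] [ 0.02   0.43   2.009  0.027  0.363 -1.624] 0.0000
hang 0.38 [0.671 0.039 0.096] [ 0.019  0.424  2.028  0.036  0.31  -1.633] 0.0001
hang 0.42 [0.671 0.039 0.096] [ 0.018  0.419  2.027  0.045  0.31  -1.642] 0.0101
hang 0.46 [0.671 0.039 0.096] [ 0.017  0.414  2.026  0.056  0.31  -1.654] 0.0201
turn [-0.057  0.313 -0.016] shift [-0.073 -0.06   0.039] tcp [ 0.589 -0.013  0.306]
turn [0. 0. 0.] shift [ 0.  -0.   0.1] tcp [ 0.63  -0.011  0.215]
```

Run:
```python
from h import *
np.set_printoptions(precision=3,suppress=True)
def T(y,ph): return tool(y,ph)@np.diag([-1,-1,1.])
q=[-.07,.15,2.1,3.0,.5,-1.6]
for nm,g,y,phs in [("pretab",RT+Rz(RY)@[-.16,-.047,.03],RY,(1.0,1.1,1.3)),("tab",RT+Rz(RY)@[-.066,-.047,-.008],RY,(1.,1.1,1.3)),("end",RT+Rz(RY)@[-.066,.11,-.008],RY,(1.,1.1,1.3)),
 ("pick",np.array([.453,-.185,.04])+Rz(-.066)@[-.01,0,0],-.066,(.8,.9,1.0,1.1,1.2)),("pickup",np.array([.453,-.185,.12])+Rz(-.066)@[-.01,0,0],-.066,(.9,1.0,1.1,1.2)),
 ("preins",grasp_for([-.1,0,.034],.0,-.01,.04),RY,(.9,1,1.1,1.2)),("ins",grasp_for([0,0,.034],.0,-.01,.04),RY,(.9,1,1.1,1.2)),("hang",grasp_for([0,0,-.005],.19,-.01,.04),RY,(1.1,1.2,1.3,1.4))]:
    for ph in phs: a,e=ik(g,T(y,ph),q); print(nm,ph,g,a,"%.4f"%e)
```

```text
pretab 1.0 [ 0.533 -0.015  0.26 ] [-0.155 -0.097  2.499  2.534  0.31  -1.095] 0.0021
pretab 1.1 [ 0.533 -0.015  0.26 ] [-0.157 -0.069  2.527  2.704  0.445 -1.266] 0.0000
pretab 1.3 [ 0.533 -0.015  0.26 ] [-0.17   0.042  2.568  2.841  0.785 -1.415] 0.0000
tab 1.0 [ 0.627 -0.011  0.222] [-0.105  0.154  2.337  2.773  0.366 -1.308] 0.0000
tab 1.1 [ 0.627 -0.011  0.222] [-0.11   0.187  2.362  2.855  0.52  -1.392] 0.0000
tab 1.3 [ 0.627 -0.011  0.222] [-0.117  0.282  2.394  2.927  0.843 -1.471] 0.0000
end 1.0 [0.619 0.146 0.222] [ 0.267  0.174  2.311  3.658  0.378 -1.937] 0.0000
end 1.1 [0.619 0.146 0.222] [ 0.273  0.206  2.336  3.548  0.526 -1.824] 0.0000
end 1.3 [0.619 0.146 0.222] [ 0.283  0.299  2.367  3.447  0.84  -1.715] 0.0000
pick 0.8 [ 0.443 -0.184  0.04 ] [-0.651  0.45   2.497  2.422  0.645 -1.392] 0.0000
pick 0.9 [ 0.443 -0.184  0.04 ] [-0.681  0.508  2.51   2.461  0.801 -1.472] 0.0000
pick 1.0 [ 0.443 -0.184  0.04 ] [-0.71   0.577  2.515  2.477  0.961 -1.534] 0.0000
pick 1.1 [ 0.443 -0.184  0.04 ] [-0.737  0.653  2.513  2.478  1.119 -1.587] 0.0000
pick 1.2 [ 0.443 -0.184  0.04 
[... 652 characters left out ...]
57 0.033 0.149] [-0.004  0.371  2.493  3.08   0.923 -1.553] 0.0000
ins 0.9 [0.657 0.038 0.149] [ 0.012  0.331  2.255  3.056  0.345 -1.513] 0.0000
ins 1 [0.657 0.038 0.149] [ 0.01   0.36   2.281  3.074  0.5   -1.532] 0.0000
ins 1.1 [0.657 0.038 0.149] [ 0.009  0.399  2.3    3.084  0.658 -1.543] 0.0000
ins 1.2 [0.657 0.038 0.149] [ 0.008  0.446  2.312  3.09   0.817 -1.55 ] 0.0000
hang 1.1 [0.679 0.039 0.106] [ 0.011  0.521  2.244  3.091  0.724 -1.55 ] 0.0000
hang 1.2 [0.679 0.039 0.106] [ 0.01   0.569  2.252  3.095  0.88  -1.555] 0.0000
hang 1.3 [0.679 0.039 0.106] [ 0.01   0.622  2.254  3.098  1.034 -1.559] 0.0000
hang 1.4 [0.679 0.039 0.106] [ 0.009  0.679  2.248  3.1    1.185 -1.562] 0.0000
```

Big tilts are reachable with the wrist flipped (joint 4 near π), so I'll work out a flip path away from the stand.

Run:
```python
from h import *
np.set_printoptions(precision=3,suppress=True)
q0=np.array(r.get_obs()["joints"]); q1=np.array([-.157,-.069,2.527,2.704,.445,-1.266])
N=22; p,R=fk(q0,K); print(p-r.get_obs()["ee_pos"])
for i in range(1,N+1):
    s=i/N; q=q0+s*(q1-q0); q[4]+=.12*np.sin(np.pi*s)
    p2,R2=fk(q,K); d=R.T@(p2-p); w=Ro.from_matrix(R.T@R2).as_rotvec()
    print("%.3f %.3f %.3f %.3f %.3f %.3f .5;"%(*d,*w), p2 if i%4==0 else "", "%.3f"%np.linalg.norm(w)); p,R=p2,R2
```

```text
[-0. -0. -0.]
0.016 0.004 0.005 -0.025 0.050 0.136 .5;  0.147
0.015 0.004 0.005 -0.027 0.049 0.136 .5;  0.147
0.014 0.004 0.005 -0.028 0.048 0.136 .5;  0.147
0.013 0.004 0.004 -0.030 0.046 0.136 .5; [0.472 0.067 0.263] 0.147
0.011 0.004 0.004 -0.032 0.043 0.136 .5;  0.146
0.010 0.004 0.004 -0.034 0.040 0.136 .5;  0.146
0.008 0.004 0.004 -0.037 0.037 0.136 .5;  0.145
0.006 0.005 0.003 -0.039 0.033 0.135 .5; [0.463 0.104 0.247] 0.145
0.004 0.006 0.003 -0.042 0.029 0.135 .5;  0.145
0.003 0.006 0.003 -0.045 0.025 0.135 .5;  0.144
0.001 0.007 0.002 -0.047 0.021 0.135 .5;  0.144
-0.001 0.008 0.002 -0.050 0.017 0.134 .5; [0.484 0.12  0.258] 0.144
-0.003 0.009 0.001 -0.052 0.013 0.134 .5;  0.144
-0.004 0.010 0.001 -0.054 0.009 0.133 .5;  0.144
-0.006 0.012 0.000 -0.057 0.005 0.133 .5;  0.145
-0.007 0.013 0.000 -0.059 0.002 0.133 .5; [0.519 0.092 0.272] 0.145
-0.008 0.014 -0.000 -0.060 -0.001 0.132 .5;  0.145
-0.009 0.015 -0.000 -0.062 -0.004 0.132 .5;  0.146
-0.009 0.016 -0.000 -0.063 -0.006 0.131 .5;  0.146
-0.009 0.017 -0.001 -0.065 -0.007 0.131 .5; [0.541 0.026 0.268] 0.146
-0.010 0.018 -0.001 -0.066 -0.008 0.131 .5;  0.147
-0.009 0.019 -0.001 -0.067 -0.009 0.131 .5;  0.147
```

In the tool's units: 0.016 m is 0.32, 0.015 m is 0.3.

```bash
python3 drive.py '{"sx":[0.32, 0.3, 0.28, 0.26, 0.22, 0.2, 0.16, 0.12, 0.08, 0.06, 0.02], "sy":[0.08, 0.08, 0.08, 0.08, 0.08, 0.08, 0.08, 0.1, 0.12, 0.12, 0.14], "sz":[0.1, 0.1, 0.1, 0.08, 0.08, 0.08, 0.08, 0.06, 0.06, 0.06, 0.04], "ax":[-0.025, -0.027, -0.028, -0.03, -0.032, -0.034, -0.037, -0.039, -0.042, -0.045, -0.047], "ay":[0.05, 0.049, 0.048, 0.046, 0.043, 0.04, 0.037, 0.033, 0.029, 0.025, 0.021], "az":[0.136, 0.136, 0.136, 0.136, 0.136, 0.136, 0.136, 0.135, 0.135, 0.135, 0.135], "finger_gap":[0.5, 0.5, 0.5, 0.5, 0.5, 0.5, 0.5, 0.5, 0.5, 0.5, 0.5]}'
python3 - <<'E'
from h import *
print(np.round(r.get_obs()["joints"],3))
E
```

```text
time: 3.65
ee_pos: [0.476, 0.1233, 0.2525]
eef_rot: [[-0.32, 0.754, 0.574], [0.903, 0.059, 0.426], [0.288, 0.654, -0.7]]
contact_force: [0.5, -0.1, 0.4]
opening: 0.501
gripper_force: 0.0
[-0.03  -0.186  2.47   1.22   0.491 -1.269]
```

The rows are not in the units I measure in: shifts go in shares of 50 mm. I convert before sending: 0.019 m is 0.38, 0.018 m is 0.36.

```bash
python3 drive.py '{"sx":[-0.02, -0.06, -0.08, -0.12, -0.14, -0.16, -0.18, -0.18, -0.18, -0.2, -0.18, 0], "sy":[0.16, 0.18, 0.2, 0.24, 0.26, 0.28, 0.3, 0.32, 0.34, 0.36, 0.38, 0], "sz":[0.04, 0.02, 0.02, 0, 0, 0, 0, 0, -0.02, -0.02, -0.02, 0], "ax":[-0.05, -0.052, -0.054, -0.057, -0.059, -0.06, -0.062, -0.063, -0.065, -0.066, -0.067, 0], "ay":[0.017, 0.013, 0.009, 0.005, 0.002, -0.001, -0.004, -0.006, -0.007, -0.008, -0.009, 0], "az":[0.134, 0.134, 0.133, 0.133, 0.133, 0.132, 0.132, 0.131, 0.131, 0.131, 0.131, 0], "finger_gap":[0.5, 0.5, 0.5, 0.5, 0.5, 0.5, 0.5, 0.5, 0.5, 0.5, 0.5, 0.5]}'
cat >> h.py <<'E'
def T(y,ph): return tool(y,ph)@np.diag([-1,-1,1.])
E
python3 - <<'E'
from h import *
print(np.round(r.get_obs()["joints"],3))
R=T(RY,1.15);g=RT+Rz(RY)@[-.064,-.047,-.008];p=plan(g-R[:,2]*.1,R);plan(g,R,P=p,R=R)
E
```

```text
time: 4.85
ee_pos: [0.5387, -0.0124, 0.2542]
eef_rot: [[0.455, 0.05, 0.889], [0.022, -0.999, 0.045], [0.89, -0.001, -0.456]]
contact_force: [0.5, 0.1, -0.8]
opening: 0.498
gripper_force: 0.0
[-0.152 -0.068  2.531  2.714  0.446 -1.273]
turn [-0.0013  0.0522 -0.0004] shift [0.0075 0.0026 0.0035] tcp [ 0.5451 -0.0146  0.2596]
turn [0. 0. 0.] shift [-0.   0.   0.1] tcp [ 0.6363 -0.0102  0.2187]
```

In the tool's units: 0.03 m is 0.6, 0.01 m is 0.2.

```bash
python3 drive.py '{"sx":[0.15, 0, 0, 0, 0, 0, 0, 0, 0, 0], "sy":[0.052, 0, 0, 0, 0, 0, 0, 0, 0, 0], "sz":[0.07, 0.6, 0.6, 0.6, 0.2, 0, 0, 0, 0, 0], "ax":[0, 0, 0, 0, 0, 0, 0, 0, 0, 0], "ay":[0.052, 0, 0, 0, 0, 0, 0, 0, 0, 0], "az":[0, 0, 0, 0, 0, 0, 0, 0, 0, 0], "finger_gap":[0.5, 0.5, 0.5, 0.5, 0.5, 0.05, 0.05, 0.05, 0.05, 0.05]}' 25
python3 - <<'E'
from h import *
R=T(RY,1.15);g=RT+Rz(RY)@[-.064,.11,-.008];p=plan(g,R)
E
```

```text
time: 5.85
ee_pos: [0.6371, -0.0111, 0.2205]
eef_rot: [[0.405, 0.05, 0.913], [0.023, -0.999, 0.044], [0.914, 0.003, -0.406]]
contact_force: [-7.8, 0.7, 5.8]
opening: 0.131
gripper_force: 25.0
turn [ 0.     -0.0031  0.0033] shift [-0.002 -0.158  0.   ] tcp [0.6286 0.1466 0.2187]
```

In the tool's units: -0.02 m is -0.4, -0.015 m is -0.3.

```bash
python3 drive.py '{"sx":[0, 0, 0, 0, 0, 0, 0, 0, 0, 0, 0], "sy":[-0.2, -0.4, -0.4, -0.4, -0.4, -0.4, -0.4, -0.3, -0.16, -0.08, 0], "sz":[0, 0, 0, 0, 0, 0, 0, 0, 0, 0, 0], "ax":[0, 0, 0, 0, 0, 0, 0, 0, 0, 0, 0], "ay":[0, 0, 0, 0, 0, 0, 0, 0, 0, 0, 0], "az":[0, 0, 0, 0, 0, 0, 0, 0, 0, 0, 0], "finger_gap":[0.05, 0.05, 0.05, 0.05, 0.05, 0.05, 0.05, 0.05, 0.05, 0.05, 0.05]}'
python3 - <<'E'
from h import *
o=r.get_obs();print(Rz(RY).T@(o["ee_pos"]-RT))
E
```

```text
time: 6.95
ee_pos: [0.6292, 0.1463, 0.2205]
eef_rot: [[0.404, 0.051, 0.914], [0.023, -0.999, 0.045], [0.915, 0.003, -0.404]]
contact_force: [-16.9, -0.2, 13.7]
opening: 0.127
gripper_force: 25.0
[-0.05613785  0.10964069 -0.00952816]
```

In the tool's units: -0.003 m is -0.06.

```bash
python3 drive.py '{"sx":[0, 0, 0], "sy":[-0.06, -0.06, 0], "sz":[0, 0, 0], "ax":[0, 0, 0], "ay":[0, 0, 0], "az":[0, 0, 0], "finger_gap":[0.05, 0.05, 0.05]}'
python3 - <<'E'
from h import *
o=r.get_obs();print(Rz(RY).T@(o["ee_pos"]-RT))
im=r.snapshot("scene");cv2.imwrite("pics/s2.png",cv2.resize(im[185:345,190:440,::-1],None,fx=3,fy=3))
E
```

```text
time: 7.25
ee_pos: [0.6291, 0.1476, 0.2204]
eef_rot: [[0.403, 0.04, 0.914], [0.016, -0.999, 0.036], [0.915, 0.0, -0.403]]
contact_force: [-10.8, -44.2, 15.5]
opening: 0.127
gripper_force: 25.0
[-0.05615005  0.1110112  -0.00961557]
```

View pics/s2.png

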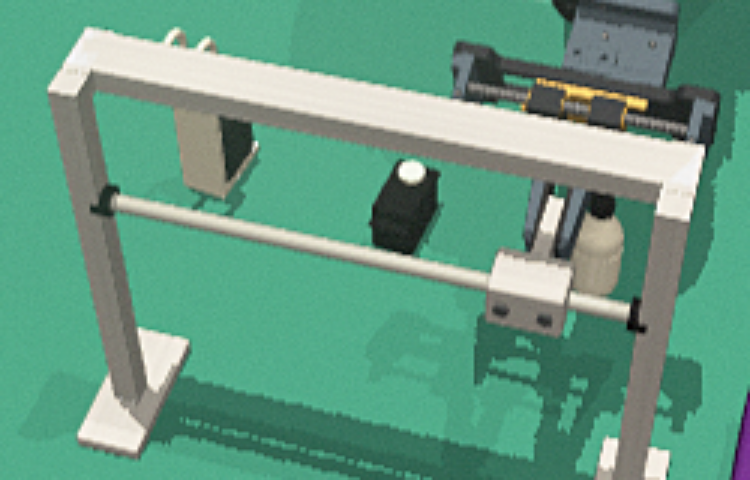

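The carriage is against its end stop: 44 N of push at 0.11 m, and the scene view shows the block by the right-hand post. Now I'll release it, retreat, and check my mount estimate by projection.

In the tool's units: -0.03 m is -0.6, -0.04 m is -0.8.

```bash
python3 drive.py '{"sx":[0, 0, 0, 0, 0, 0, 0], "sy":[0.06, 0.02, 0, 0, 0, 0, 0], "sz":[0, 0, 0, 0, -0.6, -0.8, -0.8], "ax":[0, 0, 0, 0, 0, 0, 0], "ay":[0, 0, 0, 0, 0, 0, 0], "az":[0, 0, 0, 0, 0, 0, 0], "finger_gap":[0.05, 0.4, 0.5, 0.5, 0.5, 0.5, 0.8]}'
python3 - <<'E'
from h import *
np.set_printoptions(precision=3,suppress=True)
th,t=-.066,np.array([.453,-.185,0])
m=lambda *p:t+Rz(th)@np.array(p)
s=r.camera_info("scene");c=r.camera_info("top")
for nm,p in [("clawtop-",(.024,-.014,.1735)),("clawtop+",(.024,.014,.1735)),("platebackTL",(.028,-.02,.105)),("footbackR",(.028,.02,0)),("footbackL",(.028,-.02,0)),("backleg-",(.0425,-.014,.15)),("frontfoot-",(-.038,-.02,0)),("frontfoot+",(-.038,.02,0)),("servofront+",(-.03,.02,.068)),("servofront-",(-.03,-.02,.068))]:
    a=proj(s,m(*p));b=proj(c,m(*p)); print(nm,"scene",a,"zoom top",(b-[375,265]+.4)*5+[0,340], "s2", (a-[190,185]+.3)*3)
q=[-.7,.4,2.5,2.4,.9,-1.4]
for z in (.04,.1,.16,.24):
  for ph in (1.0,1.1): a,e=ik(m(-.01,0,z),T(th,ph),q); print(z,ph,a,"%.4f"%e)
im=r.snapshot("scene");cv2.imwrite("pics/s3.png",im[:,:,::-1]); r_=cv2.resize(im[190:265,235:285,::-1],None,fx=8,fy=8,interpolation=cv2.INTER_CUBIC);cv2.imwrite("pics/s3z.png",r_)
E
```

```text
time: 8.0
ee_pos: [0.528, 0.1427, 0.2639]
eef_rot: [[0.407, 0.05, 0.912], [0.023, -0.999, 0.044], [0.913, 0.003, -0.407]]
contact_force: [0.8, 0.3, 0.5]
opening: 0.556
gripper_force: 0.0
clawtop- scene [245.858 196.192] zoom top [175.188 434.055] s2 [168.474  34.475]
clawtop+ scene [256.352 199.179] zoom top [116.138 430.948] s2 [199.957  43.438]
platebackTL scene [245.897 217.557] zoom top [167.123 441.544] s2 [168.592  98.57 ]
footbackR scene [263.935 251.164] zoom top [ 64.04  458.242] s2 [222.704 199.393]
footbackL scene [250.197 246.856] zoom top [138.695 462.185] s2 [181.49  186.469]
backleg- scene [243.223 208.402] zoom top [169.008 401.279] s2 [160.57   71.106]
frontfoot- scene [261.777 230.26 ] zoom top [135.151 585.817] s2 [216.231 136.681]
frontfoot+ scene [275.212 234.316] zoom top [ 59.924 581.782] s2 [256.537 148.848]
servofront+ scene [272.032 217.665] zoom top [ 74.79  558.529] s2 [246.996  98.895]
servofront- scene [258.105 213.588] zoom top [153.504 562.739] s2 [205.216  86.663]
0.04 1.0 [-0.71   0.577  2.515  2.477  0.961 -1.534] 0.0000
0.04 1.1 [-0.737  0.653  2.513  2.478  1.119 -1.587] 0.0000
0.1 1.0 [-0.71   0.364  2.555  2.387  0.829 -1.39 ] 0.0000
0.1 1.1 [-0.737  0.439  2.561  2.418  0.991 -1.465] 0.0000
0.16 1.0 [-0.71   0.146  2.575  2.233  0.695 -1.178] 0.0000
0.16 1.1 [-0.737  0.213  2.589  2.312  0.85  -1.292] 0.0000
0.24 1.0 [-0.71  -0.122  2.567  1.894  0.562 -0.763] 0.0000
0.24 1.1 [-0.737 -0.076  2.592  2.068  0.682 -0.956] 0.0000
```

View pics/s3z.png

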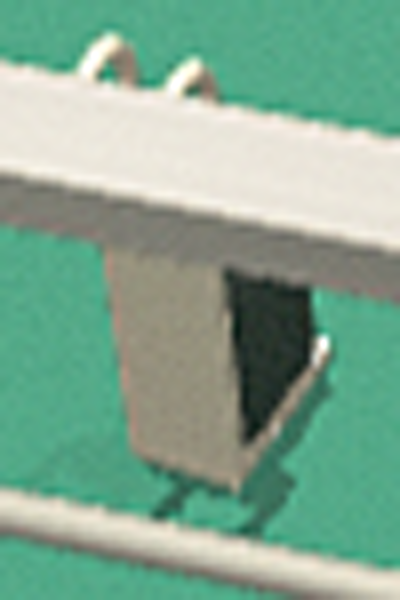

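```bash
cat >> h.py <<'E'
MT,MY=np.array([.453,-.1835,0]),-.066
E
python3 - <<'E'
from h import *
R=T(MY,1.08);m=lambda *p:MT+Rz(MY)@np.array(p)
p=plan(m(-.008,0,.22),R);plan(m(-.008,0,.042),R,P=p,R=R)
E
```

```text
turn [-0.1036 -0.0724  0.0538] shift [-0.0671  0.3297 -0.0211] tcp [ 0.4521 -0.1834  0.2162]
turn [0. 0. 0.] shift [-0.157   0.      0.0839] tcp [ 0.4521 -0.1834  0.0382]
```

In the tool's units: 0.033 m is 0.66, -0.0067 m is -0.134.

```bash
python3 drive.py '{"sx":[0, 0, -0.134, -0.134, -0.134, -0.134, -0.134, -0.134, -0.134, -0.134, -0.134, -0.134, 0], "sy":[0, 0, 0.66, 0.66, 0.66, 0.66, 0.66, 0.66, 0.66, 0.66, 0.66, 0.66, 0], "sz":[0, 0, -0.042, -0.042, -0.042, -0.042, -0.042, -0.042, -0.042, -0.042, -0.042, -0.042, 0], "ax":[-0.0518, -0.0518, 0, 0, 0, 0, 0, 0, 0, 0, 0, 0, 0], "ay":[-0.0362, -0.0362, 0, 0, 0, 0, 0, 0, 0, 0, 0, 0, 0], "az":[0.0269, 0.0269, 0, 0, 0, 0, 0, 0, 0, 0, 0, 0, 0], "finger_gap":[0.95, 0.95, 0.95, 0.95, 0.95, 0.95, 0.95, 0.95, 0.95, 0.95, 0.95, 0.95, 0.95]}'
python3 - <<'E'
from h import *
R=T(MY,1.08);m=lambda *p:MT+Rz(MY)@np.array(p)
print(np.round(r.get_obs()["joints"],3))
p=plan(m(-.008,0,.22),R)
p=plan(m(-.008,0,.042),R)
c=r.camera_info("wrist");im=r.snapshot("wrist");cv2.imwrite("pics/w4.png",im[:,:,::-1])
for q in [(.024,.014,.1735),(.024,-.014,.1735),(-.03,.02,.068),(-.03,-.02,.068),(-.038,.02,0),(-.038,-.02,0)]: print(q,proj(c,m(*q)))
E
```

```text
time: 9.35
ee_pos: [0.4617, -0.1713, 0.2184]
eef_rot: [[0.467, -0.073, 0.881], [-0.033, -0.997, -0.065], [0.884, 0.001, -0.468]]
contact_force: [0.6, -0.0, 0.4]
opening: 0.955
gripper_force: 0.0
[-0.666 -0.023  2.592  2.204  0.659 -1.055]
turn [ 0.0065 -0.004  -0.0019] shift [-0.006   0.0127 -0.0067] tcp [ 0.4521 -0.1834  0.2162]
turn [ 0.0065 -0.004  -0.0019] shift [-0.163   0.0127  0.0772] tcp [ 0.4521 -0.1834  0.0382]
(0.024, 0.014, 0.1735) [316.43578565 327.66559284]
(0.024, -0.014, 0.1735) [364.3160663  327.43308838]
(-0.03, 0.02, 0.068) [307.98769907 486.51893242]
(-0.03, -0.02, 0.068) [367.53502766 486.0643855 ]
(-0.038, 0.02, 0) [309.32616941 523.02387347]
(-0.038, -0.02, 0) [360.53342632 522.6002876 ]
```

View pics/w4.png

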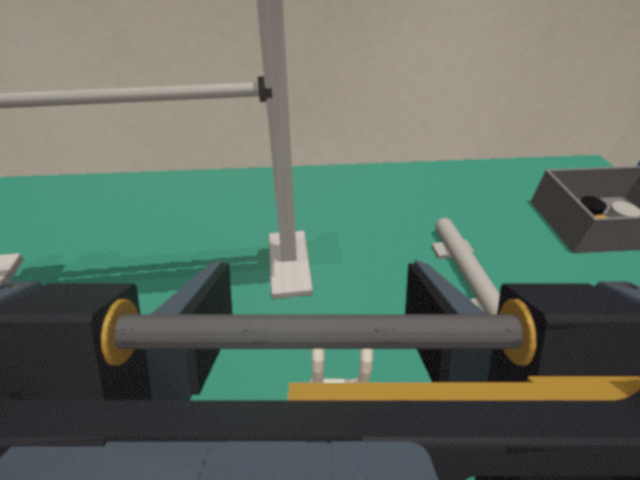

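Claws show at (318,350) and (367,350), within about 1 mm of the prediction. Descending now.

In the tool's units: -0.0196 m is -0.392, 0.0137 m is 0.274.

```bash
python3 drive.py '{"sx":[-0.12, -0.392, -0.392, -0.392, -0.392, -0.392, -0.392, -0.392, -0.392, 0], "sy":[0.274, 0, 0, 0, 0, 0, 0, 0, 0, 0], "sz":[-0.134, 0.21, 0.21, 0.21, 0.21, 0.21, 0.21, 0.21, 0.21, 0], "ax":[0.0065, 0, 0, 0, 0, 0, 0, 0, 0, 0], "ay":[-0.004, 0, 0, 0, 0, 0, 0, 0, 0, 0], "az":[-0.002, 0, 0, 0, 0, 0, 0, 0, 0, 0], "finger_gap":[0.95, 0.95, 0.95, 0.95, 0.95, 0.95, 0.95, 0.95, 0.95, 0.95]}'
python3 - <<'E'
from h import *
R=T(MY,1.08);m=lambda *p:MT-[0,.001,0]+Rz(MY)@np.array(p)
p=plan(m(-.008,0,.042),R)
E
```

```text
time: 10.4
ee_pos: [0.4526, -0.179, 0.0362]
eef_rot: [[0.473, -0.059, 0.879], [-0.029, -0.998, -0.051], [0.88, -0.002, -0.474]]
contact_force: [0.6, -0.4, 1.3]
opening: 0.951
gripper_force: 0.0
turn [-0.0069  0.0033  0.0019] shift [ 0.0017  0.0055 -0.0011] tcp [ 0.4521 -0.1844  0.0382]
```

In the tool's units: 0.0055 m is 0.11, 0.0017 m is 0.034.

```bash
python3 drive.py '{"sx":[0.034, 0, 0, 0, 0, 0, 0, 0, 0], "sy":[0.11, 0, 0, 0, 0, 0, 0, 0, 0], "sz":[-0.02, 0, 0, 0, 0, 0, 0, 0, 0], "ax":[-0.007, 0, 0, 0, 0, 0, 0, 0, 0], "ay":[0.003, 0, 0, 0, 0, 0, 0, 0, 0], "az":[0.002, 0, 0, 0, 0, 0, 0, 0, 0], "finger_gap":[0.95, 0.7, 0.5, 0.3, 0.2, 0.2, 0.2, 0.2, 0.2]}' 40
python3 - <<'E'
from h import *
o=r.get_obs();print(o["ee_pos"],np.round(o["torque"],3),np.round(o["joints"],3))
R=T(MY,1.08);m=lambda *p:MT-[0,.001,0]+Rz(MY)@np.array(p)
p=plan(m(-.008,0,.19),R)
E
```

```text
time: 11.3
ee_pos: [0.4524, -0.186, 0.0406]
eef_rot: [[0.467, -0.068, 0.882], [-0.03, -0.998, -0.061], [0.884, 0.002, -0.468]]
contact_force: [-2.0, 1.4, 4.6]
opening: 0.435
gripper_force: 40.0
[ 0.45238686 -0.18595254  0.0406155 ] [0.13  0.22  0.107] [-0.73   0.624  2.516  2.479  1.082 -1.571]
turn [ 0.0024 -0.0037  0.0005] shift [ 0.1282 -0.0015 -0.069 ] tcp [ 0.4521 -0.1844  0.1862]
```

In the tool's units: 0.0177 m is 0.354, -0.0094 m is -0.188.

```bash
python3 drive.py '{"sx":[0.176, 0.354, 0.354, 0.354, 0.354, 0.354, 0], "sy":[0, 0, 0, 0, 0, 0, 0], "sz":[-0.094, -0.188, -0.188, -0.188, -0.188, -0.188, 0], "ax":[0, 0, 0, 0, 0, 0, 0], "ay":[0, 0, 0, 0, 0, 0, 0], "az":[0, 0, 0, 0, 0, 0, 0], "finger_gap":[0.2, 0.2, 0.2, 0.2, 0.2, 0.2, 0.2]}'
python3 - <<'E'
from h import *
o=r.get_obs();print(np.round(o["torque"],3),np.round(o["joints"],3))
R=T(RY,1.084)
p=plan(grasp_for([-.1,0,.036],0,-.008,.0444),R);plan(grasp_for([0,0,.036],0,-.008,.0444),R,P=p,R=R)
E
```

```text
time: 12.0
ee_pos: [0.4527, -0.1862, 0.1527]
eef_rot: [[0.465, -0.068, 0.882], [-0.028, -0.998, -0.062], [0.885, 0.004, -0.466]]
contact_force: [0.3, -0.9, -3.5]
opening: 0.436
gripper_force: 40.0
[ 0.1    1.148 -0.03 ] [-0.73   0.217  2.584  2.319  0.833 -1.295]
turn [ 0.1051 -0.0015 -0.0509] shift [ 0.057  -0.2139  0.1098] tcp [0.5658 0.0334 0.1517]
turn [0. 0. 0.] shift [0.0468 0.     0.0884] tcp [0.6657 0.0383 0.1517]
```

In the tool's units: -0.0214 m is -0.428, 0.011 m is 0.22.

```bash
python3 drive.py '{"sx":[0, 0, 0, 0.114, 0.114, 0.114, 0.114, 0.114, 0.114, 0.114, 0.114, 0.114, 0.114, 0, 0], "sy":[0, 0, 0, -0.428, -0.428, -0.428, -0.428, -0.428, -0.428, -0.428, -0.428, -0.428, -0.428, 0, 0], "sz":[0, 0, 0, 0.22, 0.22, 0.22, 0.22, 0.22, 0.22, 0.22, 0.22, 0.22, 0.22, 0, 0], "ax":[0.035, 0.035, 0.035, 0, 0, 0, 0, 0, 0, 0, 0, 0, 0, 0, 0], "ay":[-0.0005, -0.0005, -0.0005, 0, 0, 0, 0, 0, 0, 0, 0, 0, 0, 0, 0], "az":[-0.017, -0.017, -0.017, 0, 0, 0, 0, 0, 0, 0, 0, 0, 0, 0, 0], "finger_gap":[0.2, 0.2, 0.2, 0.2, 0.2, 0.2, 0.2, 0.2, 0.2, 0.2, 0.2, 0.2, 0.2, 0.2, 0.2]}'
python3 - <<'E'
from h import *
np.set_printoptions(precision=1,suppress=True)
R=T(RY,1.084)
p=plan(grasp_for([-.1,0,.036],0,-.008,.0444),R)
o=r.get_obs();g=o["ee_pos"]-o["eef_rot"][:,2]*.008; Rm=o["eef_rot"]@np.linalg.inv(T(0,1.084))
m=lambda *q:g+Rm@(np.array(q)-[-.008,0,.0444])
a=np.zeros((600,800,3),np.uint8)
for n,x,y,w,h,k,X,Y in(("scene",230,180,130,110,5,0,0),("top",280,160,50,140,4,600,0)):
    im=r.snapshot(n);cv2.imwrite(f"pics/{n}5.png",im[:,:,::-1]);c=r.camera_info(n)
    b=cv2.resize(im[y:y+h,x:x+w,::-1],None,fx=k,fy=k,interpolation=cv2.INTER_CUBIC)
    hh,ww=min(b.shape[0],600-Y),min(b.shape[1],800-X) if X else 600; a[Y:Y+hh,X:X+ww]=b[:hh,:ww]
    for q in [(.011,-.014,.168),(.011,.014,.168),(.028,-.02,.105),(.028,.02,.105),(.028,-.02,0),(.028,.02,0),(.041,.014,.138)]: print(n,q,(proj(c,m(*q))-[x,y]+.4)*k+[X,Y])
cv2.imwrite("pics/z5.png",a)
E
```

```text
time: 13.5
ee_pos: [0.565, 0.0343, 0.1484]
eef_rot: [[0.471, 0.05, 0.88], [0.022, -0.999, 0.045], [0.882, -0.002, -0.472]]
contact_force: [0.0, -0.1, -1.9]
opening: 0.437
gripper_force: 40.0
turn [-0.  0. -0.] shift [ 0.  0. -0.] tcp [0.6 0.  0.2]
scene (0.011, -0.014, 0.168) [449.7 167. ]
scene (0.011, 0.014, 0.168) [516.6 179.9]
scene (0.028, -0.02, 0.105) [426.2 301.6]
scene (0.028, 0.02, 0.105) [518.9 320.4]
scene (0.028, -0.02, 0) [430.6 465.2]
scene (0.028, 0.02, 0) [517.5 483.9]
scene (0.041, 0.014, 0.138) [496.5 283.6]
top (0.011, -0.014, 0.168) [742.3 297.8]
top (0.011, 0.014, 0.168) [692.1 301. ]
top (0.028, -0.02, 0.105) [752.6 290.3]
top (0.028, 0.02, 0.105) [684.5 294.6]
top (0.028, -0.02, 0) [754.7 324.1]
top (0.028, 0.02, 0) [691.5 328. ]
top (0.041, 0.014, 0.138) [691.2 260.1]
```

View pics/z5.png

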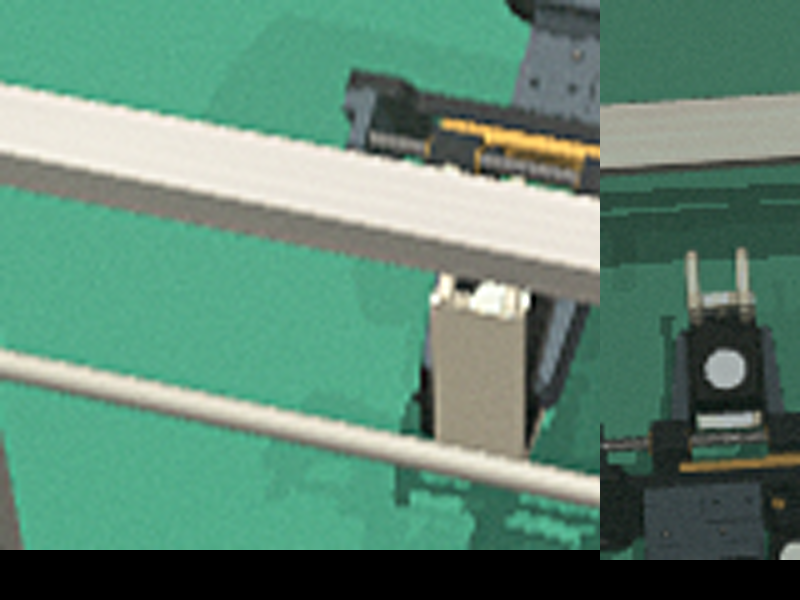

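Claw tips in the top view are at (691,250) and (741,248), centred as predicted. The plate top in the scene view is within 1.5 px. Inserting in two stages.

```bash
python3 drive.py '{"sx":[0.034, 0.116, 0.116, 0.116, 0.116, 0.116, 0], "sy":[0.02, 0, 0, 0, 0, 0, 0], "sz":[-0.018, 0.22, 0.22, 0.22, 0.22, 0.22, 0], "ax":[0, 0, 0, 0, 0, 0, 0], "ay":[0, 0, 0, 0, 0, 0, 0], "az":[0, 0, 0, 0, 0, 0, 0], "finger_gap":[0.2, 0.2, 0.2, 0.2, 0.2, 0.2, 0.2]}'
python3 - <<'E'
from h import *
R=T(RY,1.084)
p=plan(grasp_for([0,0,.034],0,-.008,.0444),R)
E
```

```text
time: 14.3
ee_pos: [0.6297, 0.0361, 0.1521]
eef_rot: [[0.468, 0.049, 0.882], [0.021, -0.999, 0.044], [0.884, -0.002, -0.468]]
contact_force: [-0.1, -0.2, -3.4]
opening: 0.439
gripper_force: 40.0
turn [-0.0013  0.0006 -0.0021] shift [ 0.0147 -0.0005  0.033 ] tcp [0.6657 0.0383 0.1497]
```

```bash
python3 drive.py '{"sx":[0.098, 0.098, 0.098, 0], "sy":[0, 0, 0, 0], "sz":[0.22, 0.22, 0.22, 0], "ax":[0, 0, 0, 0], "ay":[0, 0, 0, 0], "az":[0, 0, 0, 0], "finger_gap":[0.2, 0.2, 0.2, 0.2]}'
python3 - <<'E'
from h import *
np.set_printoptions(precision=1,suppress=True)
R=T(RY,1.084)
p=plan(grasp_for([0,0,.034],0,-.008,.0444),R)
plan(grasp_for([0,0,.006],0,-.008,.0444),R)
plan(grasp_for([0,0,-.005],.19,-.008,.0444),T(RY,1.084+.19))
a=np.zeros((600,800,3),np.uint8)
im=r.snapshot("scene");a[:,:400]=cv2.resize(im[220:320,270:340,::-1],None,fx=6,fy=6,interpolation=cv2.INTER_CUBIC)[:600,:400]
im=r.snapshot("wrist");a[:300,400:]=cv2.resize(im[:,:,::-1],(400,300))
cv2.imwrite("pics/z6.png",a)
E
```

```text
time: 14.7
ee_pos: [0.6656, 0.0378, 0.1495]
eef_rot: [[0.468, 0.049, 0.882], [0.021, -0.999, 0.044], [0.883, -0.002, -0.468]]
contact_force: [-0.0, -0.1, -2.5]
opening: 0.436
gripper_force: 40.0
turn [-0.  0. -0.] shift [ 0. -0.  0.] tcp [0.7 0.  0.1]
turn [-0.  0. -0.] shift [-0. -0.  0.] tcp [0.7 0.  0.1]
turn [-0.   0.2 -0. ] shift [-0. -0.  0.] tcp [0.7 0.  0.1]
```

View pics/z6.png

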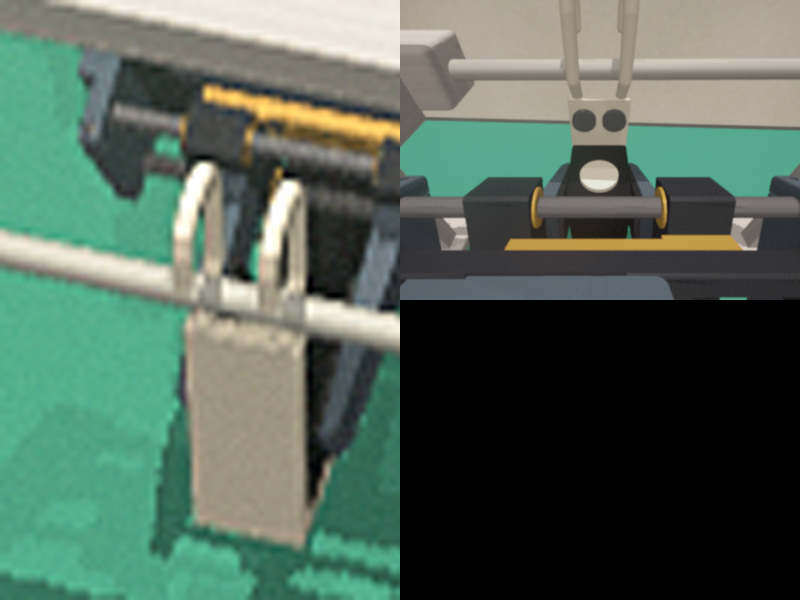

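The wrist view shows the rail passing behind both necks, at about (575,70) and (628,70), with the back legs beyond it. Lowering.

In the tool's units: -0.0068 m is -0.136, -0.005 m is -0.1.

```bash
python3 drive.py '{"sx":[-0.136, -0.136, -0.136, -0.1, 0], "sy":[0, 0, 0, 0, 0], "sz":[0.072, 0.072, 0.072, 0.054, 0], "ax":[0, 0, 0, 0, 0], "ay":[0, 0, 0, 0, 0], "az":[0, 0, 0, 0, 0], "finger_gap":[0.2, 0.2, 0.2, 0.2, 0.2]}'
python3 - <<'E'
from h import *
p=plan(grasp_for([0,0,.003],.19,-.008,.0444),T(RY,1.084+.19))
plan(grasp_for([0,0,-.005],.19,-.008,.0444),T(RY,1.084+.19),P=p,R=T(RY,1.084+.19))
E
```

```text
time: 15.3
ee_pos: [0.6633, 0.0378, 0.1189]
eef_rot: [[0.471, 0.049, 0.881], [0.021, -0.999, 0.044], [0.882, -0.003, -0.471]]
contact_force: [-1.3, 0.1, -2.6]
opening: 0.434
gripper_force: 40.0
turn [-0.001   0.1939 -0.0024] shift [ 0.0044 -0.0004  0.0243] tcp [0.6877 0.0394 0.116 ]
turn [0. 0. 0.] shift [-0.0077  0.      0.0023] tcp [0.6877 0.0394 0.108 ]
```

```bash
python3 drive.py '{"sx":[0.032, 0.028, 0.024, 0.02, 0], "sy":[0, 0, 0, 0, 0], "sz":[0.12, 0.12, 0.12, 0.12, 0], "ax":[0, 0, 0, 0, 0], "ay":[0.0485, 0.0485, 0.0485, 0.0485, 0], "az":[0, 0, 0, 0, 0], "finger_gap":[0.2, 0.2, 0.2, 0.2, 0.2]}'
python3 - <<'E'
from h import *
p=plan(grasp_for([0,0,.003],.19,-.008,.0444),T(RY,1.084+.19))
plan(grasp_for([0,0,-.005],.19,-.008,.0444),T(RY,1.084+.19))
print(np.round(r.get_obs()["torque"],2))
E
```

```text
time: 15.8
ee_pos: [0.6878, 0.039, 0.1143]
eef_rot: [[0.291, 0.049, 0.955], [0.012, -0.999, 0.047], [0.957, -0.003, -0.291]]
contact_force: [-0.4, -0.5, -2.9]
opening: 0.437
gripper_force: 40.0
turn [-0.0008 -0.0012 -0.0024] shift [ 0.0017 -0.0004 -0.0006] tcp [0.6877 0.0394 0.116 ]
turn [-0.0008 -0.0012 -0.0024] shift [-0.006  -0.0004  0.0018] tcp [0.6877 0.0394 0.108 ]
[-0.1   1.26 -0.04]
```

In the tool's units: -0.002 m is -0.04, -0.001 m is -0.02.

```bash
python3 drive.py '{"sx":[-0.04, -0.04, -0.02, 0], "sy":[0, 0, 0, 0], "sz":[0.012, 0.012, 0.006, 0], "ax":[0, 0, 0, 0], "ay":[0, 0, 0, 0], "az":[0, 0, 0, 0], "finger_gap":[0.2, 0.2, 0.2, 0.2]}'; python3 drive.py '{"sx":[-0.02, 0], "sy":[0, 0], "sz":[0.006, 0], "ax":[0, 0], "ay":[0, 0], "az":[0, 0], "finger_gap":[0.2, 0.2]}'
```

```text
time: 16.2
ee_pos: [0.6878, 0.039, 0.1103]
eef_rot: [[0.29, 0.049, 0.956], [0.012, -0.999, 0.047], [0.957, -0.002, -0.291]]
contact_force: [-0.3, -0.3, -2.6]
opening: 0.438
gripper_force: 40.0
time: 16.4
ee_pos: [0.6878, 0.039, 0.1091]
eef_rot: [[0.29, 0.049, 0.956], [0.012, -0.999, 0.047], [0.957, -0.002, -0.291]]
contact_force: [0.1, 1.0, -3.2]
opening: 0.437
gripper_force: 40.0
```

In the tool's units: -0.001 m is -0.02, 0.0003 m is 0.006.

```bash
python3 drive.py '{"sx":[-0.02, 0], "sy":[0, 0], "sz":[0.006, 0], "ax":[0, 0], "ay":[0, 0], "az":[0, 0], "finger_gap":[0.2, 0.2]}'
```

```text
time: 16.6
ee_pos: [0.6878, 0.039, 0.108]
eef_rot: [[0.29, 0.049, 0.956], [0.012, -0.999, 0.047], [0.957, -0.003, -0.291]]
contact_force: [0.1, 0.3, -2.3]
opening: 0.437
gripper_force: 40.0
```

```bash
for i in 1; do python3 drive.py '{"sx":[-0.02, 0], "sy":[0, 0], "sz":[0.006, 0], "ax":[0, 0], "ay":[0, 0], "az":[0, 0], "finger_gap":[0.2, 0.2]}'; done
```

```text
time: 16.8
ee_pos: [0.6882, 0.039, 0.1077]
eef_rot: [[0.288, 0.049, 0.956], [0.012, -0.999, 0.047], [0.957, -0.002, -0.289]]
contact_force: [-3.0, -1.1, 3.7]
opening: 0.438
gripper_force: 40.0
```

```bash
python3 drive.py '{"sx":[-0.02, 0], "sy":[0, 0], "sz":[0.006, 0], "ax":[0, 0], "ay":[0, 0], "az":[0, 0], "finger_gap":[0.2, 0.2]}'
```

```text
time: 17.0
ee_pos: [0.6887, 0.039, 0.1075]
eef_rot: [[0.286, 0.049, 0.957], [0.012, -0.999, 0.047], [0.958, -0.002, -0.286]]
contact_force: [-3.5, -1.2, 9.7]
opening: 0.434
gripper_force: 40.0
```

In the tool's units: -0.001 m is -0.02, 0.0003 m is 0.006.

```bash
python3 drive.py '{"sx":[-0.02, 0], "sy":[0, 0], "sz":[0.006, 0], "ax":[0, 0], "ay":[0, 0], "az":[0, 0], "finger_gap":[0.2, 0.2]}'
```

```text
time: 17.2
ee_pos: [0.6891, 0.039, 0.1073]
eef_rot: [[0.284, 0.049, 0.958], [0.012, -0.999, 0.047], [0.959, -0.002, -0.284]]
contact_force: [-4.1, -0.4, 14.7]
opening: 0.439
gripper_force: 40.0
```

In the tool's units: 0.0017 m is 0.034, -0.0005 m is -0.01.

```bash
python3 drive.py '{"sx":[0.034, 0], "sy":[0, 0], "sz":[-0.01, 0], "ax":[0, 0], "ay":[0, 0], "az":[0, 0], "finger_gap":[0.2, 0.2]}' 15; python3 drive.py '{"sx":[0, 0, 0], "sy":[0, 0, 0], "sz":[0, 0, 0], "ax":[0, 0, 0], "ay":[0, 0, 0], "az":[0, 0, 0], "finger_gap":[0.2, 0.2, 0.2]}' 6;  python3 drive.py '{"sx":[0, 0, 0, 0, 0], "sy":[0, 0, 0, 0, 0], "sz":[0, 0, 0, 0, 0], "ax":[0, 0, 0, 0, 0], "ay":[0, 0, 0, 0, 0], "az":[0, 0, 0, 0, 0], "finger_gap":[0.2, 0.2, 0.2, 0.2, 0.2]}' 3
python3 -c "
from h import *
print(r.get_obs()['torque'])"
```

```text
time: 17.4
ee_pos: [0.6884, 0.039, 0.1076]
eef_rot: [[0.289, 0.049, 0.956], [0.012, -0.999, 0.047], [0.957, -0.002, -0.289]]
contact_force: [0.6, 0.2, 6.2]
opening: 0.439
gripper_force: 15.0
time: 17.7
ee_pos: [0.6885, 0.039, 0.1075]
eef_rot: [[0.288, 0.049, 0.956], [0.012, -0.999, 0.047], [0.958, -0.003, -0.288]]
contact_force: [0.4, -0.4, 7.1]
opening: 0.438
gripper_force: 6.0
time: 18.2
ee_pos: [0.6878, 0.039, 0.1067]
eef_rot: [[0.29, 0.049, 0.956], [0.012, -0.999, 0.047], [0.957, -0.003, -0.291]]
contact_force: [0.0, -0.4, 4.2]
opening: 0.439
gripper_force: 3.0
[-0.07678026 -0.03555867 -0.03152021]
```

```bash
python3 drive.py '{"sx":[0, 0, 0, 0, 0, 0, 0, 0, 0, 0, 0, 0, 0, 0], "sy":[0, 0, 0, 0, 0, 0, 0, 0, 0, 0, 0, 0, 0, 0], "sz":[0, 0, 0, 0, 0, 0, 0, 0, 0, 0, 0, 0, 0, 0], "ax":[0, 0, 0, 0, 0, 0, 0, 0, 0, 0, 0, 0, 0, 0], "ay":[0, 0, 0, 0, 0, 0, 0, 0, 0, 0, 0, 0, 0, 0], "az":[0, 0, 0, 0, 0, 0, 0, 0, 0, 0, 0, 0, 0, 0], "finger_gap":[0.445, 0.45, 0.455, 0.46, 0.47, 0.48, 0.5, 0.55, 0.65, 0.8, 0.95, 0.95, 0.95, 0.95]}'
python3 - <<'E'
from h import *
for n in("scene","wrist"):
    im=r.snapshot(n);cv2.imwrite(f"pics/{n}7.png",im[:,:,::-1])
a=np.zeros((400,800,3),np.uint8);s=cv2.imread("pics/scene7.png");a[:,:400]=cv2.resize(s[220:320,260:360],(400,400),interpolation=cv2.INTER_CUBIC);a[:300,400:]=cv2.resize(cv2.imread("pics/wrist7.png"),(400,300));cv2.imwrite("pics/z7.png",a)
E
```

```text
time: 19.6
ee_pos: [0.6878, 0.039, 0.1067]
eef_rot: [[0.29, 0.049, 0.956], [0.012, -0.999, 0.047], [0.957, -0.002, -0.291]]
contact_force: [0.4, 0.4, 0.8]
opening: 0.952
gripper_force: 0.0
```

View pics/z7.png

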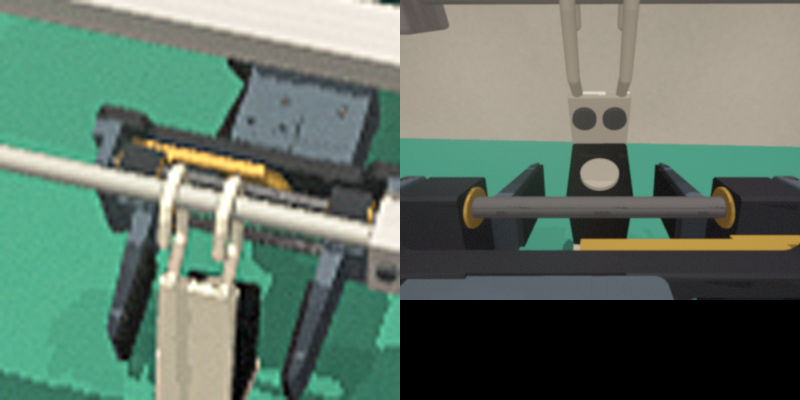

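Both claws are on the rail and the fingers are clear on each side. Retreating slowly, then checking that it hangs still.

In the tool's units: -0.03 m is -0.6, -0.02 m is -0.4.

```bash
python3 drive.py '{"sx":[0, 0, 0, 0, 0, 0, 0, 0, 0, 0, 0, 0, 0, 0], "sy":[0, 0, 0, 0, 0, 0, 0, 0, 0, 0, 0, 0, 0, 0], "sz":[-0.16, -0.3, -0.4, -0.6, -0.6, -0.4, 0, 0, 0, 0, 0, 0, 0, 0], "ax":[0, 0, 0, 0, 0, 0, 0, 0, 0, 0, 0, 0, 0, 0], "ay":[0, 0, 0, 0, 0, 0, 0, 0, 0, 0, 0, 0, 0, 0], "az":[0, 0, 0, 0, 0, 0, 0, 0, 0, 0, 0, 0, 0, 0], "finger_gap":[0.95, 0.95, 0.95, 0.95, 0.95, 0.95, 0.95, 0.95, 0.95, 0.95, 0.95, 0.95, 0.95, 0.95]}'
python3 - <<'E'
from h import *
f=[r.snapshot("scene")[:,:,::-1].astype(int) for _ in range(6)]
print([int(np.abs(f[i]-f[0])[200:330,260:360].max(2).__gt__(40).sum()) for i in range(6)])
t=r.snapshot("top")[:,:,::-1];t0=cv2.imread("pics/top0.png")
print(np.round(r.get_obs()["contact_force"],1))
# bystanders: centroid of difference masks in their regions
for n,(x,y,w,h) in dict(housing=(175,212,45,55),bottle=(252,278,28,28),servo=(316,274,26,40),bumper=(448,182,32,80)).items():
    print(n,int((np.abs(t.astype(int)-t0).max(2)[y:y+h,x:x+w]>45).sum()))
a=np.zeros((600,800,3),np.uint8);a[:280,:400]=cv2.resize(f[-1].astype(np.uint8)[180:320,200:400],(400,280));a[280:600,:400]=cv2.resize(f[-1].astype(np.uint8)[225:305,270:370],(400,320),interpolation=cv2.INTER_CUBIC);a[:300,400:]=cv2.resize(t,(400,300))
a[300:600,400:]=cv2.resize(t[150:300,200:400],(400,300))
cv2.imwrite("pics/z8.png",a)
E
```

```text
time: 21.1
ee_pos: [0.5703, 0.0332, 0.1424]
eef_rot: [[0.29, 0.049, 0.956], [0.012, -0.999, 0.047], [0.957, -0.002, -0.291]]
contact_force: [0.6, -0.3, 0.6]
opening: 0.949
gripper_force: 0.0
[0, 4, 5, 5, 6, 6]
[-0.1  0.6  0.6]
housing 0
bottle 60
servo 274
bumper 0
```

View pics/z8.png

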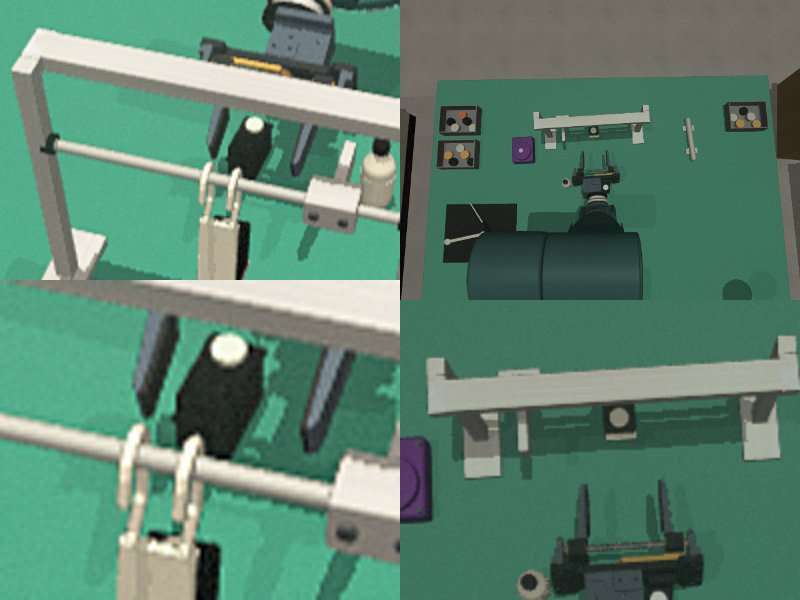

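The mount hangs on both claws by the rail's middle, and the carriage is at the housing end. One last wait and check of position and stillness.

```bash
python3 drive.py '{"sx":[0, 0, 0, 0, 0, 0, 0, 0, 0, 0, 0, 0, 0, 0, 0, 0], "sy":[0, 0, 0, 0, 0, 0, 0, 0, 0, 0, 0, 0, 0, 0, 0, 0], "sz":[-0.6, 0, 0, 0, 0, 0, 0, 0, 0, 0, 0, 0, 0, 0, 0, 0], "ax":[0, 0, 0, 0, 0, 0, 0, 0, 0, 0, 0, 0, 0, 0, 0, 0], "ay":[0, 0, 0, 0, 0, 0, 0, 0, 0, 0, 0, 0, 0, 0, 0, 0], "az":[0, 0, 0, 0, 0, 0, 0, 0, 0, 0, 0, 0, 0, 0, 0, 0], "finger_gap":[0.95, 0.95, 0.95, 0.95, 0.95, 0.95, 0.95, 0.95, 0.95, 0.95, 0.95, 0.95, 0.95, 0.95, 0.95, 0.95]}' | head -2
python3 - <<'E'
from h import *
f=[r.snapshot("scene").astype(int) for _ in range(8)]
print([int((np.abs(f[i]-f[0])[225:320,270:330].max(2)>40).sum()) for i in range(8)])
c=r.camera_info("top")
print("mount y",Rz(RY).T@(onz(c,200+219/2,150+117/2,.14)-RT), "tab",Rz(RY).T@(onz(c,200+123/2,150+150/2,.238)-RT))
E
```

```text
time: 23.05
ee_pos: [0.5416, 0.0318, 0.1512]
[0, 0, 0, 0, 0, 0, 0, 0]
mount y [-0.02028476 -0.00205057 -0.09      ] tab [-0.07668061  0.10920298  0.008     ]
```

Nothing is moving in the pictures: the mount is at the middle (y −2 mm) and the carriage at +0.11.

```bash
python3 -c "
from cell import r
print(r.finish_job())"
```

```text
the job is handed in; nothing more can be done
None
```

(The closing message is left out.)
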